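# Clip the gas-tap key onto the snap hook

## Task

Take the key with the straight, bar-shaped handle by its handle and clip its steel ring into the snap hook - the hook whose mouth is closed by a sprung gate, not the open hook beside it. Push the ring down through the gate from above so that the gate gives way inward and snaps shut behind it, then let go and leave the key hanging from the hook.

Things in the scene. Friction and masses are not known exactly. Their poses are not given: they have to be found in the camera images.
- key_grip (a point): Centre of the wanted key's handle: a black plastic bar 70 long (x) x 22 wide (y) x 24 mm high (z), lying flat, so this point is 12 mm above the bench. +x points along it to the ring; a steel stem (14 mm thick, 22 long) sticks out at -x; z up. About 0.14 kg. Two unwanted keys with the same ring lie near, one with a round puck handle, one with a T handle; the three may swap places.
- key_ring (a point): Centre of the wanted key's steel ring, 60 mm from the handle's centre along the key's +x, rigidly fixed to the handle, in the plane of the handle's half height. 50 mm inner and 64 mm outer diameter, wire 7 mm thick. Same axes as the handle.
- hook_nose (a point): Centre of the 12 mm ball on the upturned nose of the snap hook, 245 mm above the bench. The hook is an upright U of 9 mm steel bar on a fixed stand (its post 45 mm aside, behind the spine). x points from the nose to the U's spine, roughly away from the robot (within 0.35 rad); z up. The spine is 50 mm along +x and tops out 36 mm above this point. A second stand has the same hook without gate; stands may swap places.
- hook_bottom (a point): Middle of the U's bottom bar, 180 mm above the bench: 65 mm below the nose point and 25 mm from it toward the spine. Same axes as the nose. The hanging key's ring rests on it, ring centre about 21 mm below this point, stem end about 30 mm clear of the bench. A rubber pad below, 30 mm behind it, stops the key swinging.
- gate (a joint): Sprung gate closing the top of the U: a flat metal tongue 16 mm wide, hinged at the spine 17 mm above the nose point, sloping down to just behind the nose. 0 = shut; grows to 1.05 rad pressed down and inward (2 to 6 N); never opens outward. A level ring centred over the nose (to 10 mm), handle on the robot's side, pushes it open; it snaps up once the ring is about 35 mm below the nose point.
Not all that is in view belongs to the job. What is shaped like the part that bears key_grip but white is not meant.

How it is judged:
By the outcome, as a careful person would: the job done as asked, in the order asked, and still so for the second after the job is handed in, with the robot touching nothing.
It also fails if it takes over 48 s, if anything falls off the work surface, if the arm or the gripper's body presses on something with over 40 N, if the wrist force passes 120 N, or if a joint passes its speed limit or range.

## Robot

A 7-joint arm with a two-finger parallel gripper is mounted at the origin on the work surface. World frame = base frame: x ahead of the robot, y to its left, z up, the work surface at z = 0. Lengths are in m, angles in rad, forces in N, time in s.
With the tool pointing down it reaches from about 0.4 to 0.85 m from the base axis. Payload 4.5 kg.
Tool frame: the origin (TCP) lies midway between the tips of the shut fingers; the grasp point (between the pads) lies 19 mm behind it; y points along the fingers, z is the direction in which the jaws open and shut, and the axes are right-handed (so a half turn about y gives the same grasp; the last joint's range is limited). The gripper opens to 88 mm and grips with 3 to 60 N. Pads are 18 mm wide; open, the fingers measure 123 mm over their backs; the gripper's body (75 mm by 187 mm) begins 45 mm behind the grasp point.
Start: joints at [-1.133, 0.689, -0.195, 1.565, 0.157, 0.902, -0.215], TCP at [0.246, 0.575, 0.239] pointing down, gripper open.
Joint ranges: [-3.01, 3.01], [-0.46, 2.08], [-1.47, 1.51], [0.13, 2.56], [-1, 4.14], [0.04, 2.09], [-2.66, 2.66]. Speed limits (rad/s): [2.57, 2.57, 3.14, 3.14, 3.14, 3.14, 3.14].

## Interface

Orientations are given as a unit quaternion [x, y, z, w].
In Python, from plant import r, snapshot, get_calibration, job, boxes_of gives the robot as it stands. The module is installed in compiled form; this text tells all that it offers.
- The arm moves only by the shell command python3 -m handwheel 'ROWS' [OPENING] [FORCE]. ROWS is JSON, a list that holds one entry, the list of rows, each a list of 6 numbers: the shift along the tool's x, y, z as a fraction of full scale, then the turn, a rotation vector about the tool's x, y, z as a fraction of full scale. In form: [[[x, y, z, wx, wy, wz], ...]]. A call has 1 to 12 rows; each row is the pose to reach, as a shift and turn from the pose commanded when the call began, along the tool's axes at that moment, turning the shorter way round; what a row does not reach only later rows make up. Full scale, the value 1, is 100 cm for a shift and 180 degrees for a turn. A row lasts 1/12 s, in which the tool goes at most 41.7 mm and 7.16 degrees, less where a joint would pass 70% of its speed; a pose out of reach is approached as far as the arm can. A call with a number of a shift or a turn outside -1 to 1 is refused whole. A call with a gripper value outside its range is refused whole. OPENING is the opening, from -1 (shut) to 1 (fully open), set as the call begins (- or left out, the last holds). The fingers move at their own pace and stop on an object; FORCE is the grip in N (left out, the last holds). Time passes only in rows, so rows that repeat a pose let the fingers close. It gives the time, the measured TCP pose, the force and the opening at its end, in the units of the state.
- r.get_state(): the state, without advancing time (a new reading comes with each control period).
- snapshot(name): name is "side" or "top"; returns the picture (480x640x3 uint8, red, green, blue); there is no depth.
- get_calibration(name): a dict with "fx", "fy", "cx", "cy" (pixels), "T" (4x4, takes a point from camera to world coordinates). Camera axes: x right, y down, z forward; pixel columns grow to the right and rows downward; lengths in m; the calibration is good to about 2 mm. A picture is of the moment at which its call begins. get_calibration takes no time and is no camera call.
- job.finish_job(): hands the job in, once; it reports no verdict.
Trained networks look in the newest picture that a camera, given by its name, has taken for a name from the list of things; names that differ only in an ending like _2 or _b are one class to them, and where a whole thing is asked for, a point or a joint stands for the part that bears it (a point fixed in the world has none). Each returns a list of dicts, best first, with "confidence" (0 to 1); they miss things now and then, are a little off and sometimes report something else, mostly with a low value. They report only what shows in the picture. A call takes as long as a camera call. They do not tell look-alikes from the thing itself.
- boxes_of(thing, camera): "bbox" ([left, top, right, bottom] in pixels, round what is visible of it).
The state is a dict: "clock": time; "q": joint angles; "qd": joint speeds; "joint_torque": joint torques, N m; "tool_pos": TCP position; "eef_rot": TCP orientation; "contact_force": force on the tool from outside, world axes, zero at the start; "moment": the same for the moment, N m; "opening": opening from 0.0 (shut) to 1.0 (fully open).
Only numpy, scipy, OpenCV 4.12 (cv2) and the standard library are available. Lean on these libraries where they do the work, as an engineer would, in place of code of your own. Each camera call takes 0.05 s, during which the arm holds its last target. There are 200 camera calls.

## Working session

There is one attempt and no reset: what is moved stays moved. The work goes in short steps, Python scripts to look and compute and a shell command to move; the robot and the scene stay as the last step left them, time stands still between calls to the robot, and variables do not carry over. Pictures are saved under pics/ and viewed, about 8 in all and at most 12, crops included, and the job is handed in when it is done.

```bash
mkdir -p pics; python3 - <<'E'
from plant import r, snapshot, get_calibration, boxes_of
import cv2, numpy as np
np.set_printoptions(precision=4,suppress=True)
for c in ("side","top"):
    im=snapshot(c); cv2.imwrite(f"pics/{c}0.png",im[:,:,::-1])
    k=get_calibration(c); print(c,k["fx"],k["fy"],k["cx"],k["cy"]); print(np.array(k["T"]))
    for t in ("key_grip","key_ring","hook_nose","hook_bottom","gate"):
        print(t,[(np.round(b["bbox"]).tolist(),round(b["confidence"],2)) for b in boxes_of(t,c)])
s=r.get_state(); print({k:np.round(v,3) for k,v in s.items()})
E
```

```text
side 600.199971511216 600.199971511216 319.6874656345644 229.20300135530871
[[-0.7126 -0.5425  0.4449 -0.2089]
 [-0.7015  0.5417 -0.4631  0.8779]
 [ 0.0103 -0.6421 -0.7666  1.3987]
 [ 0.      0.      0.      1.    ]]
key_grip [([294.0, 281.0, 332.0, 294.0], 0.81), ([305.0, 327.0, 334.0, 368.0], 0.75), ([209.0, 347.0, 228.0, 365.0], 0.72), ([354.0, 268.0, 384.0, 308.0], 0.68), ([324.0, 112.0, 363.0, 172.0], 0.34)]
key_ring [([351.0, 266.0, 388.0, 305.0], 0.95), ([298.0, 281.0, 328.0, 295.0], 0.75), ([304.0, 325.0, 337.0, 366.0], 0.61), ([207.0, 346.0, 231.0, 366.0], 0.58)]
hook_nose [([324.0, 110.0, 366.0, 174.0], 0.73)]
hook_bottom [([321.0, 113.0, 363.0, 172.0], 0.56)]
gate []
top 594.6238944934463 594.6238944934463 311.9569780074244 236.06886196467275
[[-0.023  -0.9884  0.1498  0.2874]
 [-0.9997  0.0229 -0.0025  0.148 ]
 [-0.001  -0.1498 -0.9887  1.5486]
 [ 0.      0.      0.      1.    ]]
key_grip [([264.0, 224.0, 300.0, 279.0], 0.9), ([136.0, 241.0, 177.0, 289.0], 0.85), ([212.0, 298.0, 270.0, 323.0], 0.67)]
key_ring [([262.0, 226.0, 299.0, 278.0], 0.97), ([214.0, 299.0, 269.0, 327.0], 0.97), ([133.0, 242.0, 177.0, 287.0], 0.77), ([305.0, 289.0, 364.0, 318.0], 0.71)]
hook_nose [([415.0, 126.0, 465.0, 186.0], 0.93)]
hook_bottom [([415.0, 127.0, 461.0, 182.0], 0.63), ([266.0, 224.0, 297.0, 278.0], 0.57)]
gate [([448.0, 158.0, 458.0, 171.0], 0.54)]
{'clock': np.float64(0.6), 'q': array([-1.133,  0.689, -0.195,  1.565,  0.157,  0.903, -0.215]), 'qd': array([-0.002,  0.   , -0.   , -0.001, -0.   , -0.001, -0.   ]), 'joint_torque': array([  0.001, -52.725,  -1.267, -15.368,  -0.052,  -0.   ,   0.   ]), 'tool_pos': array([0.246, 0.575, 0.239]), 'eef_rot': array([-0.693,  0.142, -0.142,  0.693]), 'contact_force': array([0.008, 0.44 , 0.44 ]), 'moment': array([0.064, 0.065, 0.056]), 'opening': np.float64(1.0)}
```

View pics/side0.png

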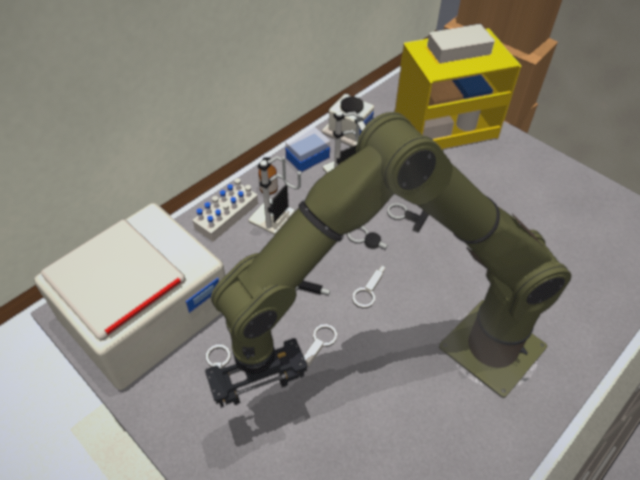

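View pics/top0.png

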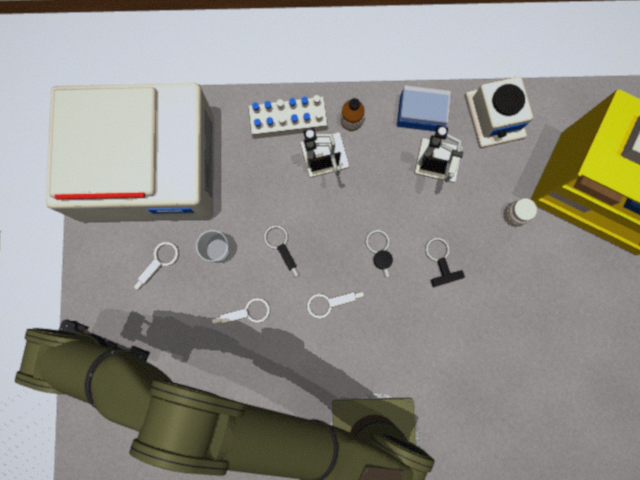

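The top view shows three black-handled keys: bar (288,258), puck (383,258) and T (447,272). The white bar keys are decoys. The bar key at (288,258) with its ring at (276,237) fits. The two hooks are at (322,155) and (440,155). I'll confirm both choices in one enlarged composite.

```bash
python3 - <<'E'
import cv2, numpy as np
t=cv2.imread("pics/top0.png"); s=cv2.imread("pics/side0.png")
def c(i,x,y,w,h,f): return cv2.resize(i[y:y+h,x:x+w],(w*f,h*f),interpolation=cv2.INTER_CUBIC)
a=np.hstack([c(t,295,120,66,50,6),c(t,410,120,66,50,6)])
b=np.hstack([c(s,245,150,66,48,6)[:288],c(s,315,90,66,48,6)])
cv2.imwrite("pics/crop1.png",np.vstack([a,b]))
E
```

```text
(no output)
```

View pics/crop1.png

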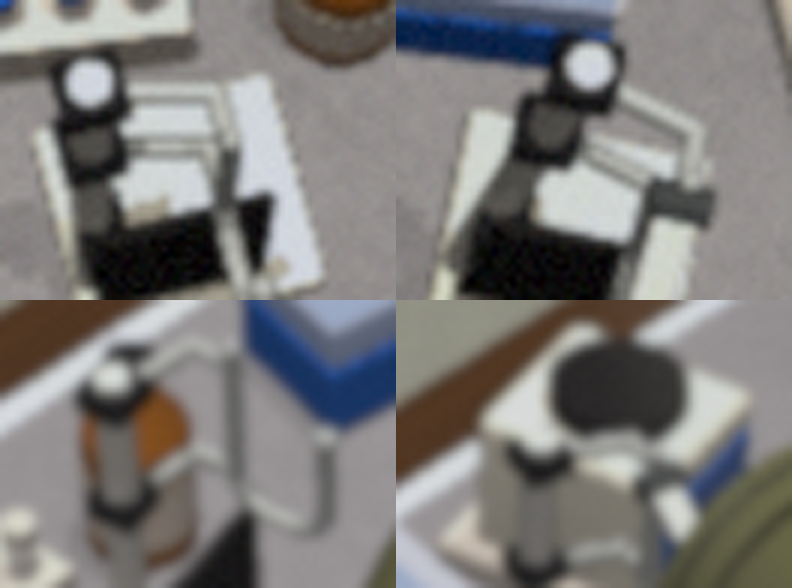

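The right-hand hook, top (440,155), is the snap hook: it has a dark hinge and a flat tongue, and the left one is a bare open U. Next I'll locate the key by segmentation and enlarge the nose and the key.

```bash
cat > h.py <<'E'
import numpy as np, cv2
from plant import r, snapshot, get_calibration, boxes_of
from scipy.spatial.transform import Rotation as R
np.set_printoptions(precision=4,suppress=True)
def onplane(c,u,v,z):
    k=get_calibration(c);T=np.array(k["T"])
    d=T[:3,:3]@[(u-k["cx"])/k["fx"],(v-k["cy"])/k["fy"],1]
    return T[:3,3]+d*(z-T[2,3])/d[2]
def proj(c,P):
    k=get_calibration(c);T=np.array(k["T"])
    p=(np.atleast_2d(P)-T[:3,3])@T[:3,:3]
    return np.c_[k["fx"]*p[:,0]/p[:,2]+k["cx"],k["fy"]*p[:,1]/p[:,2]+k["cy"]]
def rel(target,rot=None):
    """shift (tool axes, units of 1 m) and turn (units of 180 deg) from the current pose"""
    s=r.get_state();q=R.from_quat(s["eef_rot"])
    print("shift",q.inv().apply(np.array(target)-s["tool_pos"]))
    if rot is not None: print("turn",(q.inv()*rot).as_rotvec()/np.pi)
def state():
    s=r.get_state();q=R.from_quat(s["eef_rot"])
    print("t",round(s["clock"],2),"pos",s["tool_pos"],"F",s["contact_force"],"open",round(s["opening"],3));print(q.as_matrix())
E
python3 - <<'E'
from h import *
t=cv2.imread("pics/top0.png"); g=t.max(2)
# dark handle blob
m=np.zeros_like(g); x0,y0,x1,y1=264,222,304,282
m[y0:y1,x0:x1]=(g[y0:y1,x0:x1]<60)
n,l,st,ce=cv2.connectedComponentsWithStats(m); i=1+st[1:,4].argmax(); print(st[i],ce[i])
pts=np.argwhere(l==i)[:,::-1].astype(np.float32); rc=cv2.minAreaRect(pts); print(rc)
w=np.zeros_like(g); w[224:250,262:292]=(t.min(2)[224:250,262:292]>150)
p=np.argwhere(w)[:,::-1].astype(np.float32); 
el=cv2.minEnclosingCircle(p); print(el,len(p))
G=onplane("top",*ce[i],.02); Q=onplane("top",*el[0],.012); print("grip",G,"ring",Q,np.linalg.norm((Q-G)[:2]),"yaw",np.arctan2(*(Q-G)[1::-1]))
f=lambda x,y,w,h,k:cv2.resize(t[y:y+h,x:x+w],(w*k,h*k),interpolation=cv2.INTER_CUBIC)
cv2.imwrite("pics/crop2.png",np.hstack([f(422,120,48,72,8),f(262,222,48,72,8)]))
print("tool");state()
E
```

```text
[278 244  18  26 192] [286.3125 256.2448]
((286.3784484863281, 256.4885559082031), (25.46593475341797, 7.653325080871582), 61.69924545288086)
((274.5, 237.0), 12.816105842590332) 127
grip [0.4678 0.2116 0.02  ] ring [0.5201 0.242  0.012 ] 0.06043379916788382 yaw 0.5262625432939904
tool
t 0.6 pos [0.2456 0.5748 0.2388] F [0.0078 0.4404 0.4396] open 1.0
[[ 0.9196  0.0001  0.3929]
 [-0.3929  0.0001  0.9196]
 [ 0.     -1.      0.0001]]
```

View pics/crop2.png

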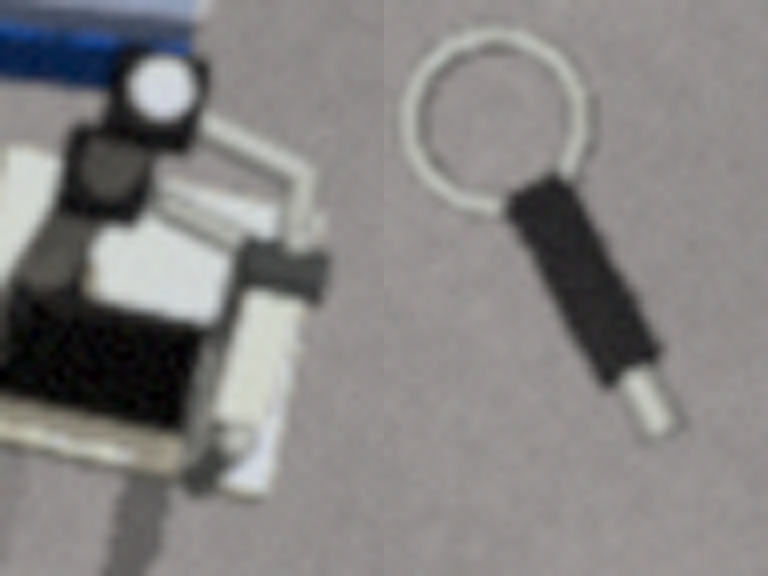

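```bash
python3 - <<'E'
from h import *
u=lambda x,y:(x/8+422-.5,y/8+120-.5)
N=onplane("top",*u(238,438),.245); print("nose",N)
H=onplane("top",*u(287,270),.262+.004); S=onplane("top",*u(308,168),.281); print("hinge",H-N,"spinetop",S-N)
for a in (-.35,-.2,-.1,0,.1,.2,.35):
    d=np.array([np.cos(a),np.sin(a),0]); P=np.array([N+[0,0,-.065],N+.05*d+[0,0,-.065],N+.05*d+[0,0,.017],N+.05*d+[0,0,.036]])
    print(a,((proj("top",P)+.5-[422,120])*8).round().tolist())
G=onplane("top",286.4,256.6,.022);Q=onplane("top",275.7,236.7,.012);yaw=np.arctan2(*(Q-G)[1::-1]);print(G,Q,np.linalg.norm((Q-G)[:2]),yaw)
# grasp: tool y down, tool x along the key (either sense), TCP 19mm below grasp pt
x=np.array([np.cos(yaw),np.sin(yaw),0]);y=np.array([0,0,-1.]);
for s in(1,-1):
  rot=R.from_matrix(np.c_[s*x,y,np.cross(s*x,y)]); rel([G[0],G[1],.12],rot)
E
```

```text
nose [ 0.6185 -0.1722  0.245 ]
hinge [ 0.0424 -0.0113  0.021 ] spinetop [ 0.0669 -0.0149  0.036 ]
-0.35 [[187.0, 494.0], [236.0, 338.0], [304.0, 258.0], [320.0, 238.0]]
-0.2 [[187.0, 494.0], [211.0, 332.0], [277.0, 251.0], [294.0, 231.0]]
-0.1 [[187.0, 494.0], [195.0, 330.0], [260.0, 249.0], [276.0, 229.0]]
0 [[187.0, 494.0], [178.0, 329.0], [242.0, 249.0], [258.0, 229.0]]
0.1 [[187.0, 494.0], [161.0, 331.0], [224.0, 250.0], [240.0, 230.0]]
0.2 [[187.0, 494.0], [144.0, 333.0], [206.0, 253.0], [222.0, 233.0]]
0.35 [[187.0, 494.0], [120.0, 341.0], [181.0, 261.0], [196.0, 241.0]]
[0.4667 0.2113 0.022 ] [0.5208 0.2388 0.012 ] 0.060726673198502466 0.4700325079167051
shift [ 0.3461  0.1187 -0.2473]
turn [-0.     -0.2781  0.    ]
shift [ 0.3461  0.1187 -0.2473]
turn [-0.      0.7219 -0.    ]
```

```bash
python3 -m handwheel '[[[0.35,0,-0.243,0,-0.278,0],[0.35,0,-0.243,0,-0.278,0],[0.35,0,-0.243,0,-0.278,0],[0.35,0,-0.243,0,-0.278,0],[0.35,0,-0.243,0,-0.278,0],[0.35,0,-0.243,0,-0.278,0],[0.35,0,-0.243,0,-0.278,0],[0.35,0,-0.243,0,-0.278,0],[0.35,0,-0.243,0,-0.278,0],[0.35,0,-0.243,0,-0.278,0],[0.35,0.08,-0.243,0,-0.278,0],[0.35,0.12,-0.243,0,-0.278,0]]]' 1 60
python3 - <<'E'
from h import *
s=snapshot("side");t=snapshot("top");state()
G=np.array([.4667,.2113]);x=np.array([np.cos(.47),np.sin(.47),0]);y=np.array([0,0,-1.])
rot=R.from_matrix(np.c_[x,y,np.cross(x,y)]); rel([*(G+.006*x[:2]),.004],rot)
for a in(-.35,-.27,-.2):
  N=np.array([.6185,-.1722,.245]);d=np.array([np.cos(a),np.sin(a),0])
  print(a,proj("side",[N,N+[0,0,-.065],N+.05*d+[0,0,-.065],N+.05*d+[0,0,.017],N+.05*d+[0,0,.036]]).round(1).tolist())
f=lambda t,x,y,w,h,k:cv2.resize(t[y:y+h,x:x+w,::-1],(w*k,h*k),interpolation=cv2.INTER_CUBIC)
cv2.imwrite("pics/crop3.png",np.hstack([f(s,320,90,60,72,8),cv2.resize(f(t,250,200,80,144,4),(320,576))]))
E
```

```text
clock: 1.6
tool_pos: [0.4753, 0.2122, 0.1565]
eef_rot: [-0.688, -0.164, 0.159, 0.689]
contact_force: [0.3, 0.3, -0.3]
opening: 0.999
t 1.7 pos [0.4682 0.212  0.1511] F [-0.9594 -0.0259  0.2779] open 1.001
[[ 0.8927 -0.0095 -0.4505]
 [ 0.4505 -0.0061  0.8928]
 [-0.0112 -0.9999 -0.0012]]
shift [0.006  0.147  0.0003]
turn [ 0.0004 -0.0008 -0.0036]
-0.35 [[366.4, 133.6], [364.9, 150.3], [357.1, 140.0], [358.7, 118.8], [359.1, 113.7]]
-0.27 [[366.4, 133.6], [364.9, 150.3], [355.9, 140.5], [357.5, 119.2], [357.9, 114.1]]
-0.2 [[366.4, 133.6], [364.9, 150.3], [355.0, 140.9], [356.5, 119.6], [356.9, 114.5]]
```

View pics/crop3.png

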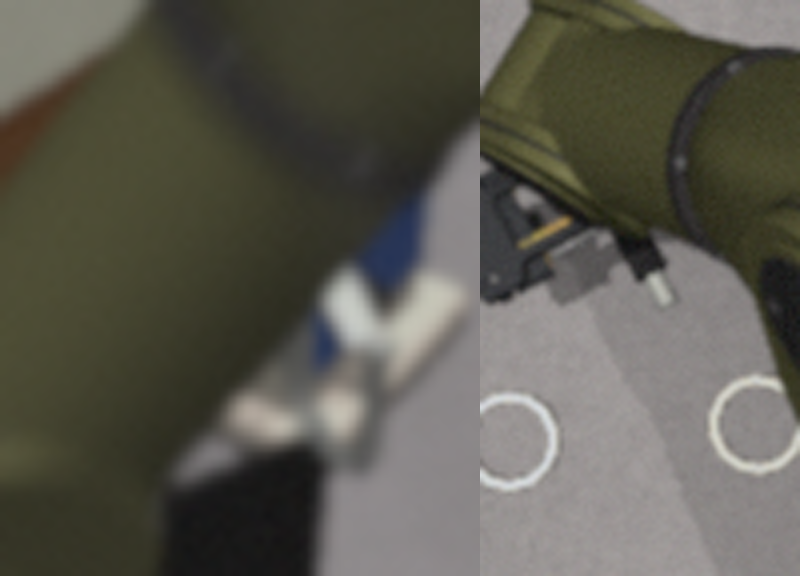

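The nose predicted from the top view lands on the ball in the side view (crop 375,350), so the hook position is consistent. Now I'll descend on the bar key.

```bash
python3 -m handwheel '[[[0,0,0,0,0,0],[0,0.03,0,0,0,0],[0,0.06,0,0,0,0],[0,0.08,0,0,0,0],[0,0.1,0,0,0,0],[0,0.113,0,0,0,0],[0,0.113,0,0,0,0],[0,0.113,0,0,0,0],[0,0.113,0,0,0,0],[0,0.113,0,0,0,0]]]'
python3 -c "
from h import *
state()
x=np.array([np.cos(.47),np.sin(.47),0]);rel(np.array([.4667,.2113,.004])+.006*x)"
```

```text
clock: 2.53
tool_pos: [0.472, 0.2167, 0.0446]
eef_rot: [-0.687, -0.166, 0.163, 0.688]
contact_force: [0.6, -0.2, -0.4]
opening: 1.002
t 2.53 pos [0.472  0.2167 0.0446] F [ 0.5836 -0.2229 -0.45  ] open 1.002
[[ 0.8916  0.003  -0.4528]
 [ 0.4528  0.002   0.8916]
 [ 0.0036 -1.      0.0004]]
shift [-0.0013  0.0406 -0.0024]
```

```bash
python3 -m handwheel '[[[0,0.02,-0.002,0,0,0],[0,0.038,-0.002,0,0,0],[0,0.038,-0.002,0,0,0],[0,0.038,-0.002,0,0,0],[0,0.038,-0.002,0,0,0]]]'
python3 -c "
from h import *
state()
x=np.array([np.cos(.47),np.sin(.47),0]);rel(np.array([.4667,.2113,.004])+.006*x)"
```

```text
clock: 2.95
tool_pos: [0.4722, 0.2143, 0.0058]
eef_rot: [-0.687, -0.165, 0.164, 0.688]
contact_force: [-0.3, 0.1, 0.2]
opening: 1.002
t 2.95 pos [0.4722 0.2143 0.0058] F [-0.268   0.1315  0.2125] open 1.002
[[ 0.8918  0.0012 -0.4525]
 [ 0.4525  0.0009  0.8918]
 [ 0.0014 -1.      0.0003]]
shift [-0.0003  0.0018 -0.0001]
```

Close, wait for the fingers, then lift.

```bash
python3 -m handwheel '[[[0,0,0,0,0,0],[0,0,0,0,0,0],[0,0,0,0,0,0],[0,0,0,0,0,0],[0,0,0,0,0,0],[0,0,0,0,0,0],[0,0,0,0,0,0],[0,0,0,0,0,0],[0,0,0,0,0,0],[0,0,0,0,0,0]]]' -1 60
python3 -m handwheel '[[[0,-0.04,0,0,0,0],[0,-0.08,0,0,0,0],[0,-0.12,0,0,0,0],[0,-0.16,0,0,0,0],[0,-0.2,0,0,0,0],[0,-0.24,0,0,0,0],[0,-0.28,0,0,0,0],[0,-0.3,0,0,0,0],[0,-0.3,0,0,0,0],[0,-0.3,0,0,0,0],[0,-0.3,0,0,0,0]]]'
python3 - <<'E'
from h import *
state()
for c in("top","side"):
  im=snapshot(c); cv2.imwrite(f"pics/{c}1.png",im[:,:,::-1])
a=-.27;x=np.array([np.cos(a),np.sin(a),0]);y=np.array([0,0,-1.])
rot=R.from_matrix(np.c_[x,y,np.cross(x,y)]); N=np.array([.6185,-.1722,0])
print("pre");rel(N-x*.094+[0,0,.30],rot);print("above");rel(N-x*.054+[0,0,.30],rot)
p=proj("top",[r.get_state()["tool_pos"]])[0];print(p)
E
```

```text
clock: 3.78
tool_pos: [0.4717, 0.2138, 0.0047]
eef_rot: [-0.688, -0.165, 0.165, 0.688]
contact_force: [0.3, -0.2, -0.5]
opening: 0.271
clock: 4.7
tool_pos: [0.4708, 0.2128, 0.3032]
eef_rot: [0.688, 0.163, -0.165, -0.687]
contact_force: [-0.2, 0.8, -1.2]
opening: 0.244
t 4.7 pos [0.4708 0.2128 0.3032] F [-0.1879  0.7566 -1.151 ] open 0.244
[[ 0.8918 -0.0025 -0.4524]
 [ 0.4524 -0.0019  0.8918]
 [-0.0031 -1.     -0.0006]]
pre
shift [-0.112   0.0033 -0.347 ]
turn [ 0.0005  0.2355 -0.0012]
above
shift [-0.0824  0.0032 -0.3739]
turn [ 0.0005  0.2355 -0.0012]
[279.8319 239.3871]
```

```bash
python3 -m handwheel '[[[-0.03,-0.037,0,0,0,0],[-0.112,-0.037,-0.347,0,0.2355,0],[-0.112,-0.037,-0.347,0,0.2355,0],[-0.112,-0.037,-0.347,0,0.2355,0],[-0.112,-0.037,-0.347,0,0.2355,0],[-0.112,-0.037,-0.347,0,0.2355,0],[-0.112,-0.037,-0.347,0,0.2355,0],[-0.112,-0.037,-0.347,0,0.2355,0],[-0.112,-0.037,-0.347,0,0.2355,0],[-0.112,-0.037,-0.347,0,0.2355,0],[-0.112,-0.037,-0.347,0,0.2355,0],[-0.112,-0.037,-0.347,0,0.2355,0]]]'
python3 - <<'E'
from h import *
state()
t=snapshot("top");s=snapshot("side");state()
f=lambda t,x,y,w,h,k:cv2.resize(t[y:y+h,x:x+w,::-1],(w*k,h*k),interpolation=cv2.INTER_CUBIC)
cv2.imwrite("pics/crop4.png",np.hstack([f(t,405,115,80,110,5),f(s,315,80,80,110,5)]))
cv2.imwrite("pics/top2.png",t[:,:,::-1]);cv2.imwrite("pics/side2.png",s[:,:,::-1])
E
```

```text
clock: 5.8
tool_pos: [0.528, -0.1478, 0.3397]
eef_rot: [-0.7, 0.098, -0.095, 0.701]
contact_force: [0.0, 1.1, -1.3]
opening: 0.244
t 5.8 pos [ 0.528  -0.1478  0.3397] F [ 0.0162  1.1364 -1.2579] open 0.244
[[ 0.9628 -0.0037  0.2703]
 [-0.2703  0.0008  0.9628]
 [-0.0038 -1.     -0.0002]]
t 5.9 pos [ 0.5283 -0.1447  0.3406] F [ 1.477   0.0794 -0.9258] open 0.245
[[ 0.9642 -0.0024  0.2651]
 [-0.2651  0.0017  0.9642]
 [-0.0028 -1.      0.001 ]]
```

View pics/crop4.png

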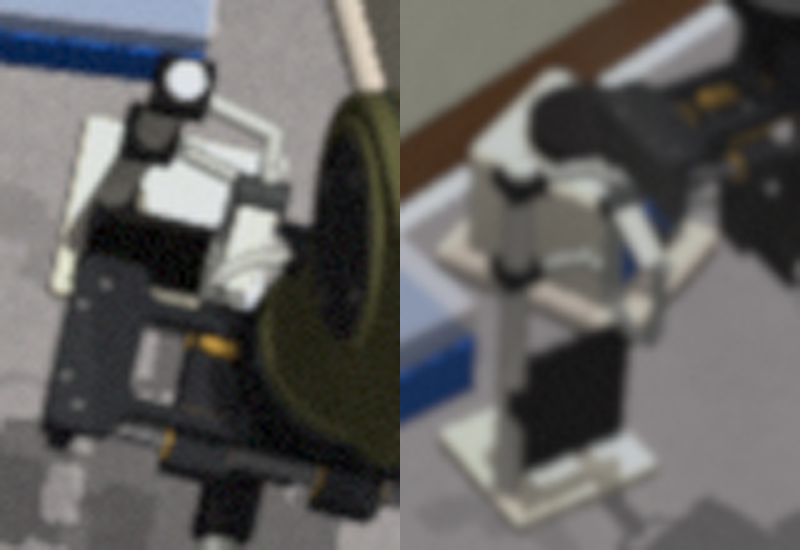

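```bash
python3 -m handwheel '[[[0.01,0,0,0,0,0],[0.02,0,0,0,0,0],[0.03,0,0,0,0,0],[0.04,0,0,0,0,0],[0.04,0,0,0,0,0],[0.04,0,0,0,0,0],[0.04,0,0,0,0,0],[0.04,0,0,0,0,0]]]'
python3 - <<'E'
from h import *
state()
t=snapshot("top");s=snapshot("side")
st=r.get_state();q=R.from_quat(st["eef_rot"]);C=st["tool_pos"]+q.apply([.054,-.007,0]);N=np.array([.6185,-.1722,.245]);print("ring-nose",C-N)
a=-.27;x=np.array([np.cos(a),np.sin(a),0]);y=np.array([0,0,-1.]);rel(N-x*.054+[0,0,.085],R.from_matrix(np.c_[x,y,np.cross(x,y)]))
th=np.linspace(0,2*np.pi,200);ring=[C+q.apply([.032*np.cos(v),0,.032*np.sin(v)]) for v in th]
d=np.array([np.cos(a),np.sin(a),0]);U=[N,N+[0,0,-.065],N+.05*d+[0,0,-.065],N+.05*d+[0,0,.036]]
out=[]
for c,im,x0,y0 in(("top",t,405,110),("side",s,315,80)):
  k=7;w,h=57,82;x0+=15;o=cv2.resize(im[y0:y0+h,x0:x0+w,::-1],(w*k,h*k),interpolation=cv2.INTER_CUBIC)
  tr=lambda P:((proj(c,P)+.5-[x0,y0])*k).astype(np.int32)
  cv2.polylines(o,[tr(ring)],True,(0,0,255),1);cv2.polylines(o,[tr(U)],False,(0,200,0),1);out.append(o)
cv2.imwrite("pics/crop5.png",np.hstack(out))
E
```

```text
clock: 6.57
tool_pos: [0.5667, -0.1562, 0.3417]
eef_rot: [-0.701, 0.095, -0.095, 0.701]
contact_force: [1.2, -0.7, -1.9]
opening: 0.243
t 6.57 pos [ 0.5667 -0.1562  0.3417] F [ 1.2056 -0.6538 -1.9163] open 0.243
[[ 0.964  -0.0008  0.2659]
 [-0.2659  0.0003  0.964 ]
 [-0.0009 -1.      0.    ]]
ring-nose [0.0005 0.0012 0.1038]
shift [-0.0001  0.0118 -0.0013]
turn [ 0.      0.0001 -0.0001]
```

View pics/crop5.png

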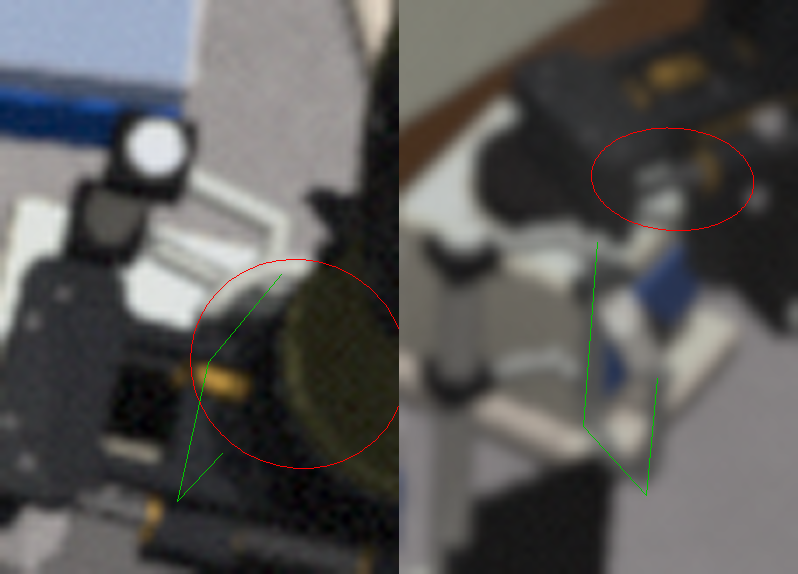

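```bash
python3 - <<'E'
from h import *
t=cv2.imread("pics/top2.png")
q=R.from_matrix(np.array([[.9628,-.0037,.2703],[-.2703,.0008,.9628],[-.0038,-1,-.0002]]));p=np.array([.528,-.1468,.3400])
C=p+q.apply([.054,-.007,0])
o=cv2.resize(t[150:190,430:480],(600,480),interpolation=cv2.INTER_CUBIC)
for rr,col in((.025,(255,0,0)),(.032,(0,0,255))):
  P=proj("top",[C+q.apply([rr*np.cos(v),0,rr*np.sin(v)]) for v in np.linspace(0,6.28,100)])
  cv2.polylines(o,[((P+.5-[430,150])*12).astype(np.int32)],True,col,1)
cv2.imwrite("pics/crop6.png",o)
E
```

```text
(no output)
```

View pics/crop6.png

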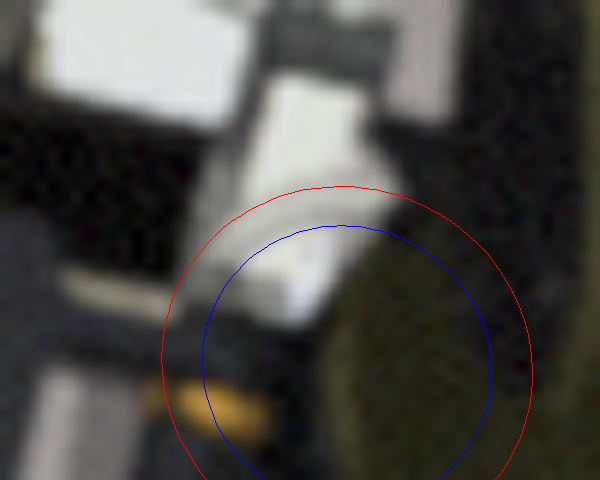

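```bash
python3 -m handwheel '[[[-0.002,0.02,0,0,0,0],[-0.002,0.04,0,0,0,0],[-0.002,0.06,0,0,0,0],[-0.002,0.075,0,0,0,0],[-0.002,0.085,0,0,0,0],[-0.002,0.085,0,0,0,0],[-0.002,0.085,0,0,0,0]]]'
python3 -m handwheel '[[[0,0.007,0,0,0,0],[0,0.014,0,0,0,0],[0,0.021,0,0,0,0],[0,0.026,0,0,0,0],[0,0.026,0,0,0,0],[0,0.026,0,0,0,0]]]'
python3 - <<'E'
from h import *
state()
t=snapshot("top");s=snapshot("side")
f=lambda t,x,y,w,h,k:cv2.resize(t[y:y+h,x:x+w,::-1],(w*k,h*k),interpolation=cv2.INTER_CUBIC)
cv2.imwrite("pics/crop7.png",np.hstack([f(t,415,120,57,82,7),f(s,330,80,57,82,7)]))
E
```

```text
clock: 7.25
tool_pos: [0.5654, -0.1564, 0.2569]
eef_rot: [-0.701, 0.095, -0.095, 0.701]
contact_force: [0.3, 0.2, -1.5]
opening: 0.246
clock: 7.75
tool_pos: [0.564, -0.1562, 0.2297]
eef_rot: [-0.701, 0.097, -0.094, 0.701]
contact_force: [-2.3, 0.7, -2.1]
opening: 0.243
t 7.75 pos [ 0.564  -0.1562  0.2297] F [-2.2993  0.69   -2.051 ] open 0.243
[[ 0.9637 -0.0038  0.2669]
 [-0.2669  0.0007  0.9637]
 [-0.0038 -1.     -0.0004]]
```

View pics/crop7.png

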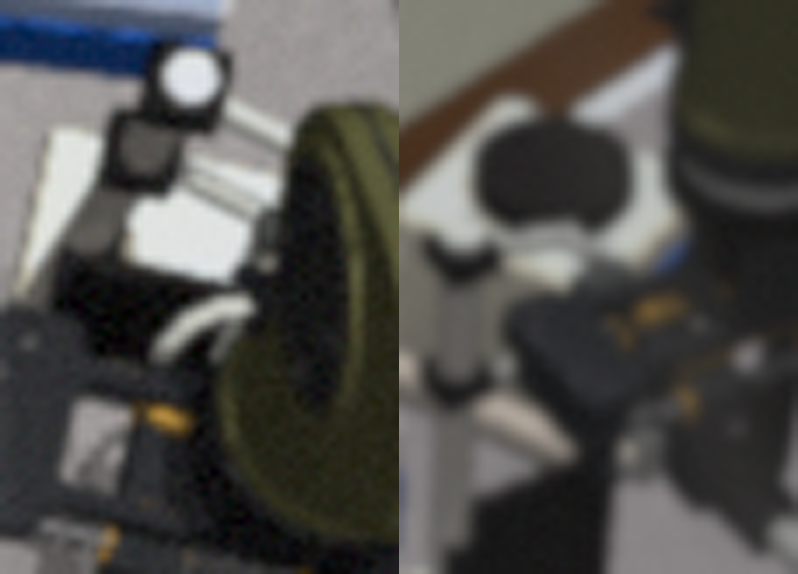

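```bash
python3 - <<'E'
from h import *
st=r.get_state();q=R.from_quat(st["eef_rot"])
for L in(.054,.058):
  C=st["tool_pos"]+q.apply([L,-.007,0])
  for rr in(.025,.032):
    print(L,rr,((proj("top",[C+q.apply([rr*np.cos(v),-.0035 if rr>.03 else 0,rr*np.sin(v)]) for v in np.radians([0,20,40,60,80])])+.5-[415,120])*7).round().tolist())
E
```

```text
0.054 0.025 [[263.0, 323.0], [237.0, 321.0], [211.0, 328.0], [190.0, 343.0], [176.0, 365.0]]
0.054 0.032 [[271.0, 300.0], [236.0, 297.0], [204.0, 306.0], [176.0, 326.0], [158.0, 353.0]]
0.058 0.025 [[266.0, 311.0], [239.0, 309.0], [214.0, 316.0], [193.0, 332.0], [178.0, 353.0]]
0.058 0.032 [[273.0, 288.0], [239.0, 286.0], [206.0, 295.0], [179.0, 314.0], [161.0, 342.0]]
```

The ring sits within about 2 mm of the model and is centred on the nose. I'll keep pushing down through the gate.

```bash
python3 -m handwheel '[[[0,0.007,0,0,0,0],[0,0.014,0,0,0,0],[0,0.021,0,0,0,0],[0,0.021,0,0,0,0]]]'
python3 -m handwheel '[[[0,0.007,0,0,0,0],[0,0.014,0,0,0,0],[0,0.019,0,0,0,0],[0,0.019,0,0,0,0],[0,0.019,0,0,0,0]]]'
python3 - <<'E'
from h import *
state()
t=snapshot("top");s=snapshot("side")
cv2.imwrite("pics/top8.png",t[:,:,::-1]);cv2.imwrite("pics/side8.png",s[:,:,::-1])
f=lambda t,x,y,w,h,k:cv2.resize(t[y:y+h,x:x+w,::-1],(w*k,h*k),interpolation=cv2.INTER_CUBIC)
cv2.imwrite("pics/crop8.png",np.hstack([f(t,415,120,57,82,7),f(s,330,80,57,82,7)]))
E
```

```text
clock: 8.18
tool_pos: [0.565, -0.1564, 0.208]
eef_rot: [-0.701, 0.096, -0.095, 0.701]
contact_force: [-0.8, -0.1, -2.3]
opening: 0.245
clock: 8.6
tool_pos: [0.5653, -0.1564, 0.1903]
eef_rot: [-0.701, 0.095, -0.095, 0.701]
contact_force: [0.5, 0.0, -0.8]
opening: 0.246
t 8.6 pos [ 0.5653 -0.1564  0.1903] F [ 0.5066  0.0284 -0.8421] open 0.246
[[ 0.9637 -0.0007  0.2669]
 [-0.2669  0.0002  0.9637]
 [-0.0007 -1.      0.0001]]
```

View pics/crop8.png

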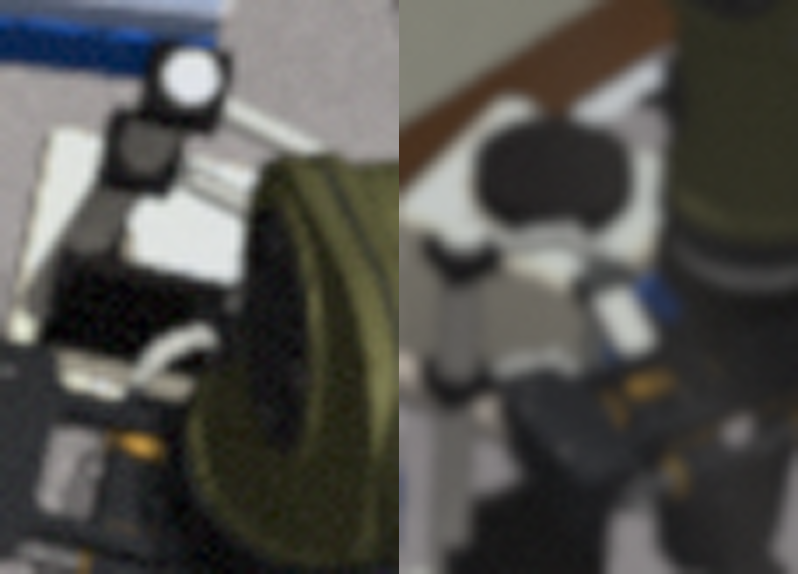

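The gate tongue is back in its shut position in the side view, from (600,280) to (645,350). The contact force has dropped and the ring is 48 mm below the nose. Releasing.

```bash
python3 -m handwheel '[[[0,0,0,0,0,0],[0,0,0,0,0,0],[0,0,0,0,0,0],[0,0,0,0,0,0],[0,0,0,0,0,0],[0,0,0,0,0,0],[0,0,0,0,0,0],[0,0,0,0,0,0],[0,0,0,0,0,0],[0,0,0,0,0,0],[0,0,0,0,0,0],[0,0,0,0,0,0]]]' 1
python3 -m handwheel '[[[-0.005,-0.015,0,0,0,0],[-0.01,-0.03,0,0,0,0],[-0.02,-0.06,0,0,0,0],[-0.04,-0.1,0,0,0,0],[-0.07,-0.13,0,0,0,0],[-0.1,-0.16,0,0,0,0],[-0.12,-0.18,0,0,0,0],[-0.12,-0.18,0.04,0,0,0],[-0.12,-0.18,0.08,0,0,0],[-0.12,-0.18,0.12,0,0,0],[-0.12,-0.18,0.16,0,0,0],[-0.12,-0.18,0.2,0,0,0]]]'
python3 - <<'E'
from h import *
state()
t=snapshot("top");s=snapshot("side")
cv2.imwrite("pics/top9.png",t[:,:,::-1]);cv2.imwrite("pics/side9.png",s[:,:,::-1])
f=lambda t,x,y,w,h,k:cv2.resize(t[y:y+h,x:x+w,::-1],(w*k,h*k),interpolation=cv2.INTER_CUBIC)
cv2.imwrite("pics/crop9.png",np.hstack([f(t,405,120,66,100,6),f(s,320,90,66,100,6)]))
E
```

```text
clock: 9.7
tool_pos: [0.5655, -0.1565, 0.1907]
eef_rot: [-0.701, 0.095, -0.095, 0.701]
contact_force: [-0.1, -0.4, 0.4]
opening: 1.001
clock: 10.7
tool_pos: [0.5033, 0.07, 0.3711]
eef_rot: [0.701, -0.095, 0.096, -0.701]
contact_force: [1.0, -0.6, 0.0]
opening: 0.996
t 10.7 pos [0.5033 0.07   0.3711] F [ 1.0097 -0.5736  0.015 ] open 0.996
[[ 0.9636  0.0007  0.2675]
 [-0.2675 -0.0002  0.9636]
 [ 0.0007 -1.     -0.    ]]
```

View pics/crop9.png

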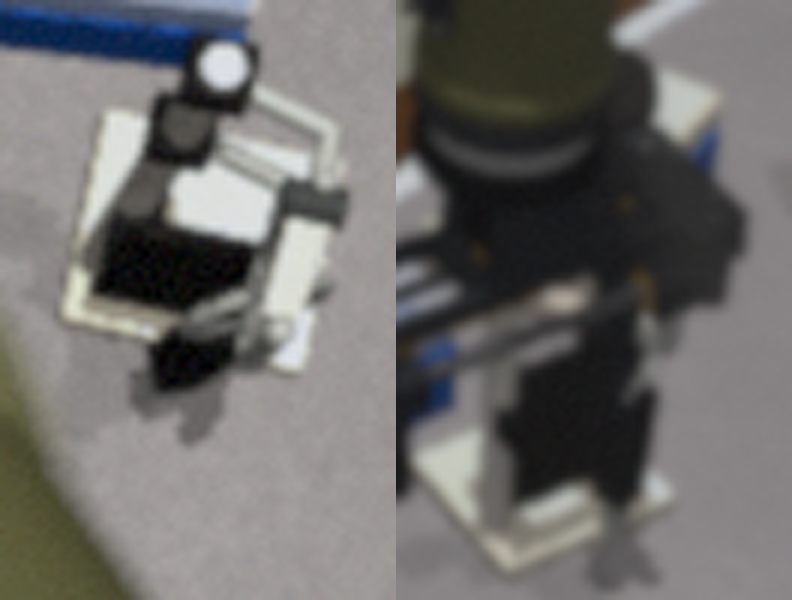

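The key hangs from the snap hook, with its handle at top crop (195,360) and the ring looping the bar under the gate. The gate is in its shut position. I'll let it settle and confirm it is at rest by numbers and a final look.

```bash
python3 -m handwheel '[[[-0.05,0,0.04,0,0,0],[-0.1,0,0.08,0,0,0],[-0.1,0,0.12,0,0,0],[-0.1,0,0.16,0,0,0],[-0.1,0,0.2,0,0,0],[-0.1,0,0.2,0,0,0],[-0.1,0,0.2,0,0,0],[-0.1,0,0.2,0,0,0],[-0.1,0,0.2,0,0,0],[-0.1,0,0.2,0,0,0],[-0.1,0,0.2,0,0,0],[-0.1,0,0.2,0,0,0]]]'
python3 - <<'E'
from h import *
state()
t1=snapshot("top")
for _ in range(8): t=snapshot("top")
s=snapshot("side")
d=cv2.absdiff(cv2.blur(t1,(3,3)),cv2.blur(t,(3,3)))[120:200,410:470];print("motion max",d.max())
f=lambda t,x,y,w,h,k:cv2.resize(t[y:y+h,x:x+w,::-1],(w*k,h*k),interpolation=cv2.INTER_CUBIC)
cv2.imwrite("pics/crop10.png",np.hstack([f(t,405,120,66,98,6),f(s,320,90,66,98,6)]))
E
```

```text
clock: 11.8
tool_pos: [0.4606, 0.2863, 0.3709]
eef_rot: [0.701, -0.096, 0.096, -0.7]
contact_force: [-0.3, -0.4, -0.1]
opening: 1.003
t 11.8 pos [0.4606 0.2863 0.3709] F [-0.2574 -0.3941 -0.1076] open 1.003
[[ 0.9631  0.0003  0.269 ]
 [-0.269  -0.0006  0.9631]
 [ 0.0005 -1.     -0.0005]]
motion max 62
```

View pics/crop10.png

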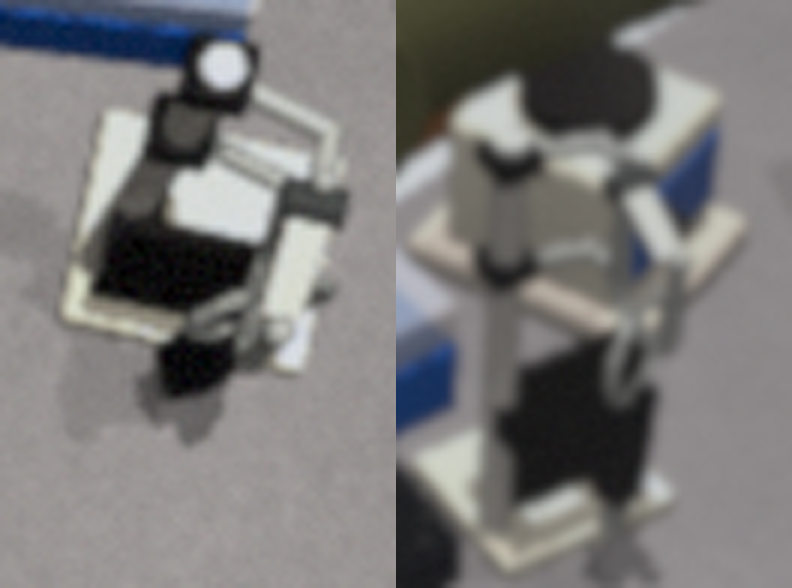

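The ring hangs on the bottom bar at side crop (628,360) and the gate is shut above it. It is still swinging slightly, so I'll wait for it to settle.

```bash
for i in 1 2 3 4 5; do python3 -m handwheel '[[[0,0,0,0,0,0],[0,0,0,0,0,0],[0,0,0,0,0,0],[0,0,0,0,0,0],[0,0,0,0,0,0],[0,0,0,0,0,0],[0,0,0,0,0,0],[0,0,0,0,0,0],[0,0,0,0,0,0],[0,0,0,0,0,0],[0,0,0,0,0,0],[0,0,0,0,0,0]]]' | head -1; python3 - <<'E'
from h import *
t1=snapshot("top")
for _ in range(6): t=snapshot("top")
b=lambda i:cv2.GaussianBlur(i,(5,5),0)
D=cv2.absdiff(b(t1),b(t)).max(2);d=D[165:190,425:455];print("max/mean key",d.max(),d.mean(),"static",D[135:165,500:530].mean())
E
done
```

```text
clock: 13.3
max/mean key 5 1.0973333333333333 static 0.8677777777777778
clock: 14.65
max/mean key 7 1.1773333333333333 static 0.8777777777777778
clock: 16.0
max/mean key 7 1.2813333333333334 static 0.8144444444444444
clock: 17.35
max/mean key 5 1.0933333333333333 static 0.8177777777777778
clock: 18.7
max/mean key 5 1.1613333333333333 static 0.8866666666666667
```

```bash
python3 -c "
from h import *
state()
from plant import job
print(job.finish_job())"
```

```text
t 19.05 pos [0.4602 0.2878 0.3707] F [-0.3177 -0.6571 -0.2288] open 1.003
[[ 0.9637 -0.      0.267 ]
 [-0.267   0.0001  0.9637]
 [-0.     -1.      0.0001]]
the job is handed in; nothing more can be done
None
```

The bar-handled key now hangs from the snap hook with the gate shut behind its ring. I handed the job in at 19.05 s; no verdict was reported.

I gripped the black bar handle from above and centred the level ring over the hook's nose, within about 2 mm. I pushed the ring down through the gate to about 48 mm below the nose, then opened the gripper and backed away.

**Last checks:**
- The side view shows the ring hanging on the U's bottom bar and the gate tongue in its shut position.
- The contact force on the gripper was at the noise level, and the gripper stood about 0.47 m from the hook.
- The key was still swinging slightly at about 12 s. From 13 s on, five picture-difference checks read close to noise.

**Less certain:** the gripper hid much of the ring during the push. I judged that it had passed the gate from the gripper's height, the force dropping off and the tongue returning to its shut position. The later picture of the hanging key agrees.

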